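# Stack a casting pattern on its setter plate

## Task

Build up the pump pattern on the blue setter plate, one piece at a time from the plate up: first the wide foot flange, on it the barrel with the side nozzle, on that the smaller flange, and last the clay-coloured pouring cup, mouth up. Each piece must be fully seated over the boss of what is below it, flat and upright, and at the end the whole stack stands released. The yellow plate is for another job, and the grey pipe elbow, the glue jar and the sanding block should stay where they are.

Things in the scene. Friction and masses are not known exactly. Their poses are not given: they have to be found in the camera images.
- foot_center (a point): Foot flange: cream foam disc 110 mm across, 18 thick, four dark dots; on it a hub 56 across, up to 56 above the underside (grip the hub). Tapered boss on top: 8 mm high, radius 12 to 8 mm. Socket under the centre: radius 17, 12 deep, seats over a boss with 5 mm play until the faces meet. Starts upright on the table. Point: on its axis, 28 mm above the underside; z up. 120 g.
- barrel_center (a point): Barrel: cream foam cylinder 54 mm across, 60 high; side nozzle along its own +x at mid-height, its 44 mm flange ending 60 from the axis. Grip along its y. Tapered boss on top: 8 mm high, radius 12 to 8 mm. Socket under the centre: radius 17, 12 deep, seats over a boss with 5 mm play until the faces meet. Starts upright on the table. Point: on its axis, 30 mm above the underside; z up. Any yaw in the stack. 100 g.
- neck_center (a point): Smaller flange: cream foam disc 86 mm across, 14 thick, eight dark dots; on it a collar 40 across, up to 50 above the underside (grip the collar). Tapered boss on top: 8 mm high, radius 12 to 8 mm. Socket under the centre: radius 17, 12 deep, seats over a boss with 5 mm play until the faces meet. Starts upright on the table. Point: on its axis, 25 mm above the underside; z up. 80 g.
- cup_center (a point): Pouring cup: clay-coloured (brownish pink) open funnel 60 mm high; foot 44 across, wider band 60 across from 34 to 60 above the underside (grip the band from outside). No boss. Socket under the centre: radius 17, 12 deep, seats over a boss with 5 mm play until the faces meet. Starts upright on the table. Point: on its axis, 30 mm above the underside; z up. 60 g.
- plate_blue: Blue round setter plate, the target: 120 mm across, 12 mm thick, fixed to the table. Its flat top is 12 mm above the table. On top, at the centre, stands a steel tapered boss 8 mm high (radius 12 mm at its root, 8 mm at its tip). Origin: centre of its underside, on the table; z up.
- plate_yellow: Yellow round setter plate, the same shape as the blue one, fixed; not used in this job. Origin: centre of its underside.
- elbow: Bystander: grey foam pipe elbow standing on a flange 64 mm across, 74 mm high, its other end pointing level along its own +x to 41 mm from the axis. Loose. Origin: centre of its underside.
- glue: Bystander: glue jar with a green cap, 64 mm across, 80 mm high. Loose. Origin: centre of its underside.
- sander: Bystander: sanding block, black rubber 85 x 50 x 26 mm with a wooden grip on top, 40 mm high in all, long side along its x. Loose. Origin: centre of its underside.

How it is judged:
By the outcome, as a careful person would: the job done as asked, in the order asked, and still so for the second after the job is handed in, with the robot touching nothing.
It also fails if it takes over 112 s, if anything falls off the work surface, if the arm or the gripper's body presses on something with over 40 N, if the wrist force passes 120 N, or if a joint passes its speed limit or range.

## Robot

A 6-joint arm with a two-finger parallel gripper is mounted at the origin on the work surface. World frame = base frame: x ahead of the robot, y to its left, z up, the work surface at z = 0. Lengths are in mm, angles in rad, forces in N, time in s.
With the tool pointing down it reaches from about 275 to 825 mm from the base axis. Payload 5.2 kg.
Tool frame: the origin (TCP) lies at the very end of the fingers, on their centre line; the grasp point (between the pads) lies 19 mm behind it; x points along the fingers, y is the direction in which the jaws open and shut, and the axes are right-handed (so a half turn about x gives the same grasp; the last joint's range is limited). The gripper opens to 93 mm and grips with 3 to 60 N. Pads are 15 mm wide; open, the fingers measure 128 mm over their backs; the gripper's body (75 mm by 188 mm) begins 65 mm behind the grasp point.
Start: joints at [0.929, 0.259, 1.535, -0, 1.348, -0.203], TCP at [233.649, 497.909, 218.653] pointing down, gripper open.
Joint ranges: [-3.14, 3.14], [-0.91, 2.08], [0.19, 2.58], [-1.22, 4.36], [0.22, 2.71], [-3.12, 3.12]. Speed limits (rad/s): [2.57, 2.57, 3.14, 3.14, 3.14, 3.14].

## Interface

Orientations are given as a 3x3 rotation matrix whose columns are the frame's x, y, z axes.
In Python, from bench import env gives the robot as it stands.
- The arm moves only by the tool move_arm, never from a script. Its argument "series" is a list of rows, each an object with "dp": the shift along the tool's x, y, z in cm, a list of three; "twist": the turn, a rotation vector about the tool's x, y, z in degrees, a list of three; "jaw": the gripper command: -1 is fully open, 1 is shut, values between are in proportion. In form: [{"dp": [x, y, z], "twist": [ax, ay, az], "jaw": jaw}, ...]. A call has 1 to 8 rows; each row is the pose to reach, as a shift and turn from the pose commanded when the call began, along the tool's axes at that moment; what a row does not reach only later rows make up. A row lasts 1/8 s, in which the tool goes at most 62.5 mm and 10.7 degrees, less where a joint would pass 70% of its speed; a pose out of reach is approached as far as the arm can. A call with a gripper value outside its range is refused whole. The fingers move at their own pace and stop on an object; "newtons" is the grip in N (left out, the last holds). Time passes only in rows, so rows that repeat a pose let the fingers close. It gives the time, the measured TCP pose, the force and the opening at its end, in the units of the state.
- env.state(): the state, without advancing time (a new reading comes with each control period).
- env.snapshot(name): name is "side" or "top"; returns the picture (400x640x3 uint8, blue, green, red); there is no depth.
- env.camera_model(name): a dict with "fovy" (degrees; the focal length in pixels is half the picture's height over the tangent of half this angle, whatever the lens; pixels are square), "cx", "cy" (the principal point, pixels), "R" (3x3) and "t" (3): a world point X has camera coordinates R X + t. Camera axes: x right, y down, z forward; pixel columns grow to the right and rows downward; lengths in mm; the calibration is good to about 2 mm. A picture is of the moment at which its call begins. camera_model takes no time and is no camera call.
- env.close_job(): hands the job in, once; it reports no verdict.
The state is a dict: "clock": time; "joint_positions": joint angles; "qvel": joint speeds; "effort": joint torques, N m; "ee_pos": TCP position; "tcp_rot": TCP orientation; "contact_force": force on the tool from outside, world axes, zero at the start; "torque": the same for the moment, N m; "opening": opening from 0.0 (shut) to 1.0 (fully open).
Only numpy, scipy, OpenCV 4.12 (cv2) and the standard library are available. Lean on these libraries where they do the work, as an engineer would, in place of code of your own. Each camera call takes 0.05 s, during which the arm holds its last target.

## Working session

There is one attempt and no reset: what is moved stays moved. The work goes in short steps, Python scripts to look and compute and a tool call to move; the robot and the scene stay as the last step left them, time stands still between calls to the robot, and variables do not carry over. Pictures are saved under pics/ and viewed, and the job is handed in when it is done.

Besides the shell and the picture viewer there is one more tool, called as name(argument=value, ...), one argument or row to a line, values as JSON. move_arm: Moves the arm, as the interface text tells. Its arguments: {"type":"object","properties":{"series":{"type":"array","items":{"type":"object","properties":{"dp":{"type":"array","items":{"type":"number"}},"twist":{"type":"array","items":{"type":"number"}},"jaw":{"type":"number"}}}},"newtons":{"type":"number"}},"required":["series"]}

```bash
mkdir -p pics; ls; python3 - <<'E'
from bench import env
import cv2,json
for n in("side","top"):
    cv2.imwrite(f"pics/{n}0.png",env.snapshot(n)); print(n,env.camera_model(n))
print(env.state())
E
```

```text
pics
side {'fovy': 49.535226148462655, 'cx': 321.10369390083105, 'cy': 206.1883007554162, 'R': array([[ 0.78417636, -0.62010665, -0.02313409],
       [-0.4012212 , -0.47823259, -0.78122669],
       [ 0.47338039,  0.62190139, -0.62381862]]), 't': array([-401.70831988,  267.14745464,  803.32700604])}
top {'fovy': 52.64517380086636, 'cx': 314.88884420775753, 'cy': 209.20550880549285, 'R': array([[-0.01742176, -0.99969013,  0.01777982],
       [-0.99760229,  0.01618865, -0.06728742],
       [ 0.06697874, -0.01890945, -0.9975752 ]]), 't': array([   9.68131192,  527.92501022, 1298.4924409 ])}
{'clock': 0.1, 'joint_positions': array([ 9.29208321e-01,  2.59259083e-01,  1.53595301e+00, -8.60875240e-06,
        1.34801321e+00, -2.02767478e-01]), 'qvel': array([ 8.49527005e-04,  5.24293899e-04, -1.67314728e-03, -3.87693935e-04,
       -6.20877325e-04,  9.38124036e-05]), 'effort': array([ 2.10064616e-03, -4.38211513e+01, -2.84643692e+01,  7.20559037e-02,
        3.63220519e-02, -8.23006303e-06]), 'ee_pos': array([233.34656773, 497.50608693, 217.91507092]), 'tcp_rot': array([[-9.70361140e-04,  4.24869534e-01,  9.05254073e-01],
       [-1.31301386e-03,  9.05253178e-01, -4.24870521e-01],
       [-9.99998667e-01, -1.60088899e-03, -3.20562919e-04]]), 'contact_force': array([ 1.03125667, -0.58229928,  0.15441164]), 'torque': array([-0.00308515,  0.0004973 ,  0.01531182]), 'opening': 1.0018482812402871}
```

View pics/top0.png

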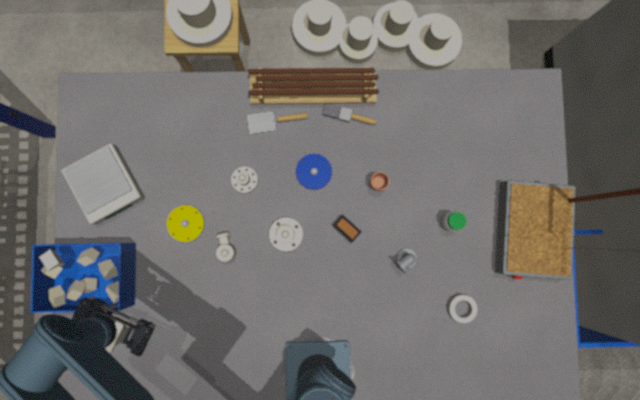

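View pics/side0.png

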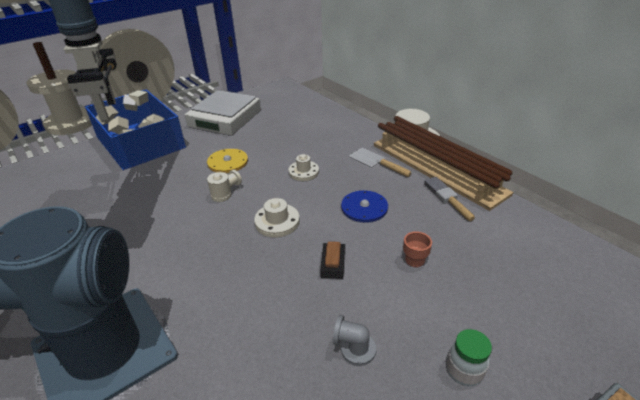

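```bash
cat > h.py <<'E'
import numpy as np,cv2
from bench import env
CM={n:env.camera_model(n) for n in("side","top")}
def K(n):
    c=CM[n]; return 200/np.tan(np.radians(c["fovy"]/2)),c["cx"],c["cy"]
def proj(n,X):
    f,cx,cy=K(n);c=CM[n];p=c["R"]@np.array(X,float)+c["t"];return np.array([cx+f*p[0]/p[2],cy+f*p[1]/p[2]])
def ray(n,uv):
    f,cx,cy=K(n);c=CM[n];d=c["R"].T@np.array([(uv[0]-cx)/f,(uv[1]-cy)/f,1]);return -c["R"].T@c["t"],d
def plane(n,uv,z):
    o,d=ray(n,uv);return o+d*(z-o[2])/d[2]
def crop(img,u,v,r,s,out):
    c=img[max(0,v-r):v+r,max(0,u-r):u+r];cv2.imwrite(out,cv2.resize(c,None,fx=s,fy=s,interpolation=cv2.INTER_CUBIC))
def blobs(img,kind,minA=40):
    hsv=cv2.cvtColor(img,cv2.COLOR_BGR2HSV)
    H={"blue":((110,150,60),(125,255,255)),"yellow":((22,150,80),(35,255,255)),"cup":((0,70,60),(12,190,255)),"cream":((15,12,120),(40,90,255)),"green":((50,120,40),(80,255,255))}[kind]
    m=cv2.inRange(hsv,*H)
    cs,_=cv2.findContours(m,cv2.RETR_EXTERNAL,cv2.CHAIN_APPROX_NONE)
    r=[]
    for c in cs:
        if cv2.contourArea(c)>minA:
            e=cv2.fitEllipse(c); r.append((cv2.contourArea(c),e[0],e[1],e[2],cv2.boundingRect(c)))
    return r
E
python3 - <<'E'
from h import *
for n in("top","side"):
    im=cv2.imread(f"pics/{n}0.png")
    for k in("blue","yellow","cup","cream"):
        for b in blobs(im,k): print(n,k,[np.round(x,1) for x in b])
im=cv2.imread("pics/top0.png")
T=[(286,234),(244,180),(224,250),(378,181)]
S=[(277,216),(303,167),(224,184),(417,248)]
im2=cv2.imread("pics/side0.png")
def tile(im,P): return np.hstack([cv2.resize(im[v-24:v+24,u-24:u+24],(200,200),interpolation=cv2.INTER_NEAREST) for u,v in P])
cv2.imwrite("pics/t1.png",np.vstack([tile(im,T),tile(im2,S)]))
E
```

```text
top blue [np.float64(184.5), array([ 41.9, 279.1]), array([18.6, 41.4]), np.float64(178.5), array([ 33, 255,  24,  46])]
top blue [np.float64(872.0), array([313.3, 171.3]), array([33.1, 33.6]), np.float64(159.0), array([297, 155,  34,  34])]
top yellow [np.float64(978.0), array([185. , 223.2]), array([35. , 35.7]), np.float64(73.7), array([167, 206,  37,  36])]
top cup [np.float64(268.0), array([379.1, 180.9]), array([18. , 19.1]), np.float64(56.7), array([370, 172,  20,  19])]
top cup [np.float64(1248.5), array([314.8,  84.9]), array([ 19.2, 122.3]), np.float64(89.1), array([249,  74, 129,  21])]
top cup [np.float64(363.0), array([310.1,  70.6]), array([  4.7, 135.4]), np.float64(89.5), array([249,  68, 125,   7])]
top cream [np.float64(108.5), array([609. , 376.8]), array([13.1, 18.3]), np.float64(41.2), array([602, 370,  17,  18])]
top cream [np.float64(63.5), array([584.1, 377.9]), array([11. , 17.6]), np.float64(29.0), array([579, 370,  14,  19])]
top cream [np.float64(56.5), array([626.1, 376.9]), array([10.9, 15.7]), np.float64(130.3), array([620, 369,  16,  16])]
top cream [n
[... 4482 characters left out ...]
4(135.0), array([117.7, 123.1]), array([11.6, 19.8]), np.float64(82.7), array([108, 117,  20,  13])]
side cream [np.float64(99.5), array([151.2, 119.4]), array([ 7. , 23.3]), np.float64(70.7), array([140, 115,  23,  12])]
side cream [np.float64(287.5), array([413.7, 116.3]), array([12.9, 32. ]), np.float64(99.8), array([395, 108,  34,  17])]
side cream [np.float64(55.0), array([110.3, 110.4]), array([ 8.4, 10.3]), np.float64(122.6), array([105, 106,  12,  10])]
side cream [np.float64(87.5), array([136.6,  95.8]), array([12. , 14.6]), np.float64(97.6), array([129,  90,  16,  14])]
side cream [np.float64(40.5), array([34.9, 79.6]), array([7.8, 9.2]), np.float64(109.7), array([30, 75, 11,  9])]
```

View pics/t1.png

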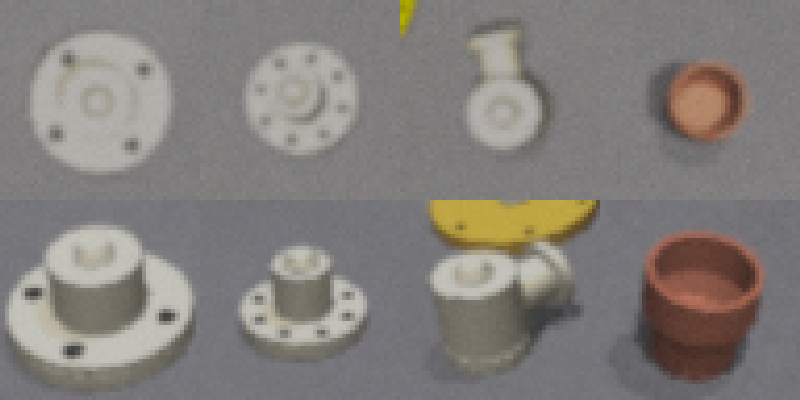

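```bash
cat >> h.py <<'E'
def cream_local(im,u,v,r=26,thr=None):
    g=cv2.cvtColor(im,cv2.COLOR_BGR2GRAY)[v-r:v+r,u-r:u+r]; s=8
    g=cv2.GaussianBlur(cv2.resize(g,None,fx=s,fy=s,interpolation=cv2.INTER_CUBIC),(0,0),4)
    if thr is None: thr,_=cv2.threshold(g,0,255,cv2.THRESH_OTSU)
    m=(g>thr).astype(np.uint8)*255
    cs,_=cv2.findContours(m,cv2.RETR_EXTERNAL,cv2.CHAIN_APPROX_NONE)
    c=max(cs,key=cv2.contourArea).reshape(-1,2).astype(np.float32)
    return (c+.5)/s-.5+np.array([u-r,v-r],np.float32),thr
def circ_at(n,pts,z):
    "cast contour to plane z, fit circle -> centre, radius"
    P=np.array([plane(n,p,z)[:2] for p in pts],np.float32)
    A=np.c_[2*P,np.ones(len(P))];w=np.ones(len(P))
    for _ in range(10):
        s=np.linalg.lstsq(A*w[:,None],(P**2).sum(1)*w,rcond=None)[0];R=np.sqrt(s[2]+s[:2]@s[:2])
        res=np.abs(np.hypot(*(P-s[:2]).T)-R); w=1/(1+(res/1.5)**2)
    return s[:2].round(1),R.round(1),np.median(res).round(2)
E
python3 - <<'E'
from h import *
im=cv2.imread("pics/top0.png");sd=cv2.imread("pics/side0.png")
for nm,uv,z in(("foot",(286,234),18),("neck",(244,180),14),("barrel",(224,250),60)):
    c,t=cream_local(im,*uv); print(nm,t,circ_at("top",c,z))
    if nm=="barrel":
        x=np.array([plane("top",p,60)[:2] for p in c]); c2=c[c[:,1]>248]; print(circ_at("top",c2,60))
        c3=c[c[:,1]<240];print("nozzle",c3.min(0),c3.max(0),c3.mean(0),plane("top",((c3[:,0].min()+c3[:,0].max())/2,c3[:,1].min()+4),30))
for n,I in(("top",im),("side",sd)):
    hsv=cv2.cvtColor(I,cv2.COLOR_BGR2HSV)
    for k,lo,hi,z,u,v in(("blue",(110,120,40),(128,255,255),12,*((313,171) if n=="top" else (364,206))),("yellow",(22,100,60),(35,255,255),12,*((185,223) if n=="top" else (227,159))),("cup",(0,70,50),(14,200,255),60,*((378,181) if n=="top" else (417,248)))):
        m=cv2.inRange(hsv,lo,hi);r=30;m=m[v-r:v+r,u-r:u+r]
        m=cv2.GaussianBlur(cv2.resize(m,None,fx=8,fy=8,interpolation=cv2.INTER_LINEAR),(0,0),4)
        cs,_=cv2.findContours((m>127).astype(np.uint8),cv2.RETR_EXTERNAL,cv2.CHAIN_APPROX_NONE)
        c=(max(cs,key=cv2.contourArea).reshape(-1,2)+.5)/8-.5+[u-r,v-r]
        print(n,k,circ_at(n,c,z))
# bystanders rough
for nm,uv,z in(("elbow",(405,258),74),("glue",(456,221),80),("sander",(347,228),40)): print(nm,plane("top",uv,z).round(0))
E
```

```text
foot 148.0 (array([449.5,  96.9]), np.float64(54.6), np.float64(0.32))
neck 145.0 (array([631.2, 231.7]), np.float64(43.6), np.float64(0.29))
barrel 144.0 (array([408. , 288.3]), np.float64(34.4), np.float64(6.4))
(array([394.8, 287. ]), np.float64(26.9), np.float64(0.16))
nozzle [216.5625 233.0625] [227.1875 239.9375] [222.21785 235.62537] [442.75837581 299.98312285  30.        ]
top blue (array([654.4,   3.1]), np.float64(58.3), np.float64(0.4))
top yellow (array([490.2, 422.9]), np.float64(60.0), np.float64(0.44))
top cup (array([ 612.1, -203.9]), np.float64(30.7), np.float64(0.59))
side blue (array([651.6,  -1.5]), np.float64(62.5), np.float64(1.44))
side yellow (array([489.3, 422.2]), np.float64(60.5), np.float64(0.75))
side cup (array([ 595.4, -219.9]), np.float64(43.0), np.float64(8.78))
elbow [ 368. -275.   74.]
glue [ 480. -437.   80.]
sander [ 465. -100.   40.]
```

```bash
python3 - <<'E'
from h import *
im=cv2.imread("pics/top0.png");sd=cv2.imread("pics/side0.png")
for n,I,u,v in(("top",im,314,171),("side",sd,365,204)):
    r=9;p=I[v-r:v+r+1,u-r:u+r+1].astype(float)
    w=np.clip(p[:,:,2]-np.median(p[:,:,2])-20,0,None);Y,X=np.mgrid[-r:r+1,-r:r+1]
    q=(u+(w*X).sum()/w.sum(),v+(w*Y).sum()/w.sum());print(n,q,plane(n,q,17))
    g=I[v-r:v+r+1,u-r:u+r+1,2];print(g[4:16,3:17])
# side foot: disc top outline; sanity project centre points
for nm,X in(("foot",(449.5,96.9,64)),("neck",(631,231.7,58)),("barrel",(394.8,287,68)),("cup",(612,-203.9,60)),("blue",(654.4,3.1,20))):
    uv=proj("side",X).round().astype(int);print(nm,proj("side",X).round(1),proj("top",X).round(1));cv2.circle(sd,tuple(uv),1,(0,0,255),-1)
cv2.imwrite("pics/s2.png",cv2.resize(sd[130:290,190:450],(780,480),interpolation=cv2.INTER_NEAREST))
E
```

```text
top (np.float64(313.70378078390564), np.float64(170.8168574401665)) [654.23888615   2.47131911  17.        ]
[[ 51  49  44  50  50  49  47  50  41  51  48  44  44  54]
 [ 42  41  41  57  66  76  78  77  60  49  47  41  47  44]
 [ 53  44  56  85 103 126 125 114  98  62  49  51  46  43]
 [ 49  52  77 106 136 152 159 149 123  85  62  47  47  47]
 [ 44  43  85 122 152 165 166 161 144 101  59  46  38  49]
 [ 43  60  85 130 157 167 169 164 145 106  66  57  40  55]
 [ 46  61  83 121 145 160 161 152 130  99  58  47  49  55]
 [ 46  44  70 102 127 140 143 133 110  80  55  43  37  51]
 [ 48  47  55  73  97 112 107 101  84  66  52  47  43  52]
 [ 50  38  44  57  62  73  68  64  65  48  47  53  46  48]
 [ 53  52  46  48  53  49  56  45  45  49  47  49  48  49]
 [ 43  43  37  49  43  45  49  41  46  49  48  42  41  44]]
side (np.float64(364.2873975409836), np.float64(202.66649590163934)) [653.75080214   1.10451262  17.        ]
[[ 36  31  39  57  79  93  88  73  46  33  30  29  24  29]
 [ 32  41  72 106 130 144 137 118  86  51  32  30  36  32]
 [ 38  62 101 137 151 154 152 146 127  80  35  30  29  31]
 [ 41  76 111 135 149 152 155 148 138 104  49  35  26  32]
 [ 48  86 111 125 138 146 144 142 129 104  60  37  30  28]
 [ 47  83 114 121 127 133 135 133 123 100  61  39  31  32]
 [ 41  71 101 114 124 128 127 123 113  89  41  34  32  34]
 [ 33  42  56  81 103 107 108 101  80  50  33  33  32  33]
 [ 31  35  40  38  49  50  49  43  42  37  33  28  32  31]
 [ 33  34  33  33  33  33  34  30  28  31  30  29  35  31]
 [ 32  32  30  24  30  37  34  34  31  31  30  36  32  29]
 [ 32  30  31  31  37  38  31  32  37  34  37  34  32  31]]
foot [274.8 202.2] [284.8 233.8]
neck [302.5 155.3] [241.6 177. ]
barrel [216.5 174.8] [223.5 252.5]
cup [416.  239.9] [379.1 180.9]
blue [364.  201.3] [313.5 170.6]
```

View pics/s2.png

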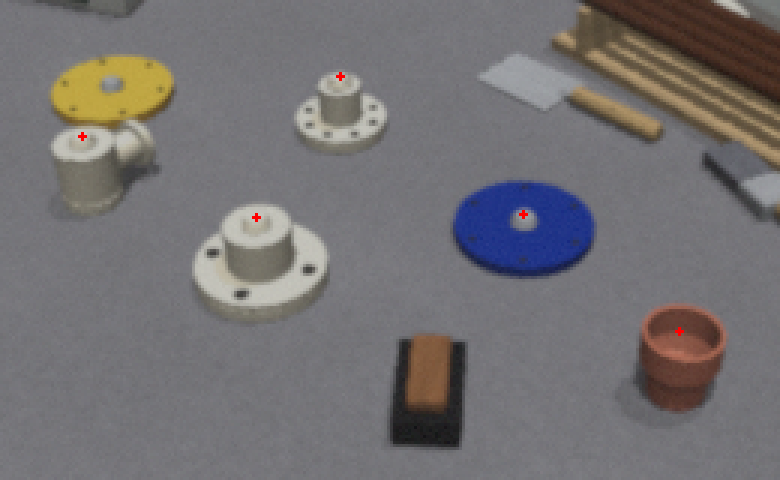

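```bash
cat > go.py <<'E'
import sys
from h import *
from scipy.spatial.transform import Rotation as Ro
# usage: go.py x y z [yawdeg]
def go(x,y,z,yaw=None):
    s=env.state();R=s["tcp_rot"];p=s["ee_pos"]
    yc=np.degrees(np.arctan2(R[1,1],R[0,1]))
    print("t",round(s["clock"],2),"tcp",p.round(1),"yaw",yc.round(2),"tilt",(np.degrees(R[:2,0])).round(2),"F",s["contact_force"].round(1),"open",round(s["opening"],3))
    # nominal tool axes (exactly down)
    a=np.radians(yc);ny=np.array([np.cos(a),np.sin(a),0]);nx=np.array([0,0,-1.]);N=np.c_[nx,ny,np.cross(nx,ny)]
    print("dp cm",(N.T@(np.array([x,y,z])-p)/10).round(2), "twist x", None if yaw is None else round(yc-yaw,1))
go(*map(float,sys.argv[1:]))
E
python3 go.py 449.5 96.9 120 105
```

```text
t 0.1 tcp [233.3 497.5 217.9] yaw 64.86 tilt [-0.06 -0.08] F [ 1.  -0.6  0.2] open 1.002
dp cm [  9.79 -27.08  36.59] twist x -40.1
```

move_arm(
  series=[
    {"dp": [2,-5,7],"twist": [-10,0,0],"jaw": -1},
    {"dp": [9.8,-27.1,36.6],"twist": [-40.1,0,0],"jaw": -1},
    {"dp": [9.8,-27.1,36.6],"twist": [-40.1,0,0],"jaw": -1},
    {"dp": [9.8,-27.1,36.6],"twist": [-40.1,0,0],"jaw": -1},
    {"dp": [9.8,-27.1,36.6],"twist": [-40.1,0,0],"jaw": -1},
    {"dp": [9.8,-27.1,36.6],"twist": [-40.1,0,0],"jaw": -1},
    {"dp": [9.8,-27.1,36.6],"twist": [-40.1,0,0],"jaw": -1},
    {"dp": [9.8,-27.1,36.6],"twist": [-40.1,0,0],"jaw": -1},
  ],
  newtons=20,
)

```text
clock: 1.1
ee_pos: [450.4, 95.0, 120.1]
tcp_rot: [[-0.0, -0.257, 0.966], [0.0, 0.966, 0.257], [-1.0, 0.0, -0.0]]
contact_force: [0.8, 0.8, -0.1]
opening: 1.002
```

```bash
python3 go.py 449.5 96.9 120 105
```

```text
t 1.1 tcp [450.4  95.  120.1] yaw 104.91 tilt [-0.01  0.  ] F [ 0.8  0.8 -0.1] open 1.002
dp cm [ 0.01  0.21 -0.03] twist x -0.1
```

move_arm(
  series=[
    {"dp": [3,0.2,0],"twist": [0,0,0],"jaw": -1},
    {"dp": [6,0.2,0],"twist": [0,0,0],"jaw": -1},
    {"dp": [9.4,0.2,0],"twist": [0,0,0],"jaw": -1},
    {"dp": [9.4,0.2,0],"twist": [0,0,0],"jaw": -1},
    {"dp": [9.4,0.2,0],"twist": [0,0,0],"jaw": -1},
  ],
)

```text
clock: 1.72
ee_pos: [449.8, 99.1, 27.4]
tcp_rot: [[0.001, -0.258, 0.966], [-0.0, 0.966, 0.258], [-1.0, -0.0, 0.001]]
contact_force: [0.2, 0.3, -0.3]
opening: 1.003
```

```bash
python3 go.py 449.5 96.9 26 105;  python3 -c "
from h import *
a=env.snapshot('top');b=env.snapshot('side')
cv2.imwrite('pics/g1.png',np.hstack([cv2.resize(a[160:300,200:380],(400,311)),cv2.resize(b[130:270,190:370],(400,311))]))"
```

```text
t 1.73 tcp [449.8  99.1  27.4] yaw 104.97 tilt [ 0.03 -0.  ] F [ 0.2  0.3 -0.3] open 1.003
dp cm [ 0.14 -0.2  -0.09] twist x -0.0
```

View pics/g1.png

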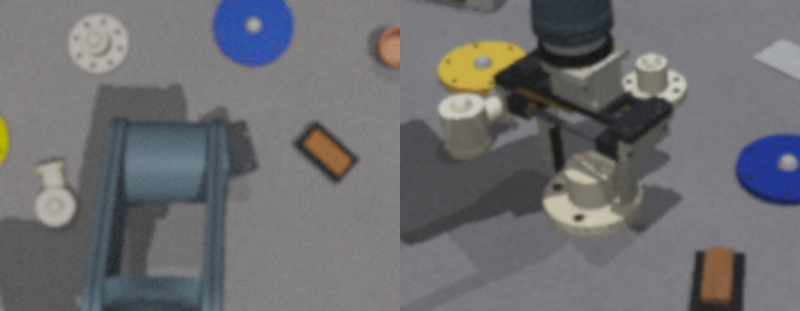

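move_arm(
  series=[
    {"dp": [0.1,-0.2,-0.1],"twist": [0,0,0],"jaw": -1},
    {"dp": [0.1,-0.2,-0.1],"twist": [0,0,0],"jaw": 1},
    {"dp": [0.1,-0.2,-0.1],"twist": [0,0,0],"jaw": 1},
    {"dp": [0.1,-0.2,-0.1],"twist": [0,0,0],"jaw": 1},
    {"dp": [0.1,-0.2,-0.1],"twist": [0,0,0],"jaw": 1},
    {"dp": [0.1,-0.2,-0.1],"twist": [0,0,0],"jaw": 1},
    {"dp": [0.1,-0.2,-0.1],"twist": [0,0,0],"jaw": 1},
  ],
  newtons=20,
)

```text
clock: 2.7
ee_pos: [448.8, 96.8, 25.6]
tcp_rot: [[-0.0, -0.258, 0.966], [-0.0, 0.966, 0.258], [-1.0, 0.0, -0.0]]
contact_force: [-0.6, -0.3, 0.4]
opening: 0.596
```

```bash
python3 go.py 449.5 96.9 26 105
```

```text
t 2.7 tcp [448.8  96.8  25.6] yaw 104.96 tilt [-0.01 -0.  ] F [-0.6 -0.3  0.4] open 0.596
dp cm [-0.04 -0.01  0.07] twist x -0.0
```

move_arm(
  series=[
    {"dp": [-2.5,0,0],"jaw": 1},
    {"dp": [-5,0,0],"jaw": 1},
    {"dp": [-5,0,0],"jaw": 1},
    {"dp": [-5,0,0],"jaw": 1},
  ],
)

```text
$.series[0]: bad value
```

```bash
python3 go.py 653.5 2.2 75.6 105
```

```text
t 2.7 tcp [448.8  96.8  25.6] yaw 104.96 tilt [-0.01 -0.  ] F [-0.6 -0.3  0.4] open 0.596
dp cm [ -5.   -14.43  17.33] twist x -0.0
```

Twist is mandatory. Lift, then travel in one call.

move_arm(
  series=[
    {"dp": [-2.5,0,0],"twist": [0,0,0],"jaw": 1},
    {"dp": [-5,0,0],"twist": [0,0,0],"jaw": 1},
    {"dp": [-5,-3.6,4.3],"twist": [0,0,0],"jaw": 1},
    {"dp": [-5,-7.2,8.7],"twist": [0,0,0],"jaw": 1},
    {"dp": [-5,-10.8,13],"twist": [0,0,0],"jaw": 1},
    {"dp": [-5,-14.4,17.3],"twist": [0,0,0],"jaw": 1},
    {"dp": [-5,-14.4,17.3],"twist": [0,0,0],"jaw": 1},
    {"dp": [-5,-14.4,17.3],"twist": [0,0,0],"jaw": 1},
  ],
)

```text
clock: 3.7
ee_pos: [651.9, 2.6, 74.5]
tcp_rot: [[-0.003, -0.258, 0.966], [0.001, 0.966, 0.258], [-1.0, 0.001, -0.003]]
contact_force: [-0.2, 1.0, -1.7]
opening: 0.601
```

```bash
python3 go.py 653.5 2.2 37.6 105;  python3 -c "
from h import *
a=env.snapshot('top');b=env.snapshot('side')
cv2.imwrite('pics/g2.png',np.hstack([cv2.resize(a[100:240,230:410],(400,311)),cv2.resize(b[130:270,270:450],(400,311))]))"
```

```text
t 3.7 tcp [651.9   2.6  74.5] yaw 104.94 tilt [-0.16  0.04] F [-0.2  1.  -1.7] open 0.601
dp cm [ 3.69 -0.08  0.14] twist x -0.1
```

View pics/g2.png

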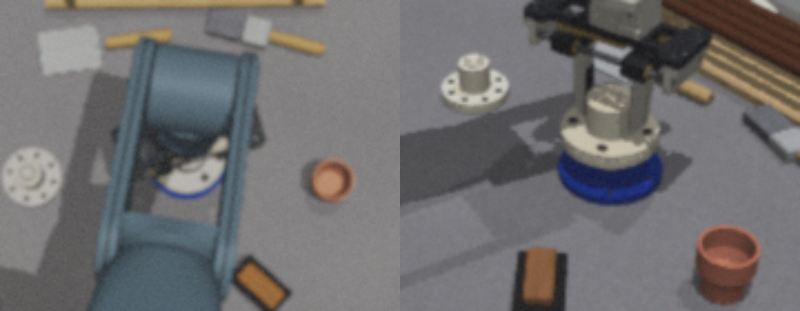

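move_arm(
  series=[
    {"dp": [1.2,-0.05,0.1],"twist": [0,0,0],"jaw": 1},
    {"dp": [2.4,-0.05,0.1],"twist": [0,0,0],"jaw": 1},
    {"dp": [2.4,-0.05,0.1],"twist": [0,0,0],"jaw": 1},
    {"dp": [2.4,-0.05,0.1],"twist": [0,0,0],"jaw": 1},
  ],
)

```text
clock: 4.3
ee_pos: [654.2, 2.2, 51.5]
tcp_rot: [[-0.0, -0.258, 0.966], [0.0, 0.966, 0.258], [-1.0, 0.0, -0.0]]
contact_force: [0.4, 0.2, -0.8]
opening: 0.598
```

```bash
python3 go.py 653.5 2.2 37.6 105; python3 go.py 653.5 2.2 37.6 105
```

```text
t 4.3 tcp [654.2   2.2  51.5] yaw 104.96 tilt [-0.02  0.  ] F [ 0.4  0.2 -0.8] open 0.598
dp cm [ 1.39  0.01 -0.07] twist x -0.0
t 4.3 tcp [654.2   2.2  51.5] yaw 104.96 tilt [-0.02  0.  ] F [ 0.4  0.2 -0.8] open 0.598
dp cm [ 1.39  0.01 -0.07] twist x -0.0
```

move_arm(
  series=[
    {"dp": [0.5,0,0],"twist": [0,0,0],"jaw": 1},
    {"dp": [1.0,0,0],"twist": [0,0,0],"jaw": 1},
    {"dp": [1.3,0,0],"twist": [0,0,0],"jaw": 1},
    {"dp": [1.45,0,0],"twist": [0,0,0],"jaw": 1},
    {"dp": [1.45,0,0],"twist": [0,0,0],"jaw": 1},
  ],
)

```text
clock: 4.92
ee_pos: [654.2, 2.1, 37.7]
tcp_rot: [[-0.0, -0.258, 0.966], [-0.0, 0.966, 0.258], [-1.0, -0.0, -0.0]]
contact_force: [-2.6, 0.2, 3.1]
opening: 0.601
```

```bash
python3 go.py 653.5 2.2 37.6 105
```

```text
t 4.92 tcp [654.2   2.1  37.7] yaw 104.96 tilt [-0. -0.] F [-2.6  0.2  3.1] open 0.601
dp cm [ 0.01  0.02 -0.06] twist x -0.0
```

move_arm(
  series=[
    {"dp": [0,0,0],"twist": [0,0,0],"jaw": -1},
    {"dp": [0,0,0],"twist": [0,0,0],"jaw": -1},
    {"dp": [0,0,0],"twist": [0,0,0],"jaw": -1},
    {"dp": [-3,0,0],"twist": [0,0,0],"jaw": -1},
    {"dp": [-8,0,0],"twist": [0,0,0],"jaw": -1},
    {"dp": [-12,0,0],"twist": [0,0,0],"jaw": -1},
    {"dp": [-12,0,0],"twist": [0,0,0],"jaw": -1},
  ],
)

```text
clock: 5.8
ee_pos: [656.8, 1.8, 161.6]
tcp_rot: [[0.008, -0.258, 0.966], [-0.001, 0.966, 0.258], [-1.0, -0.003, 0.008]]
contact_force: [-0.8, -0.1, 0.0]
opening: 0.997
```

```bash
python3 go.py 394.8 287 120 105
```

```text
t 5.8 tcp [656.8   1.8 161.6] yaw 104.97 tilt [ 0.47 -0.08] F [-0.8 -0.1  0. ] open 0.997
dp cm [  4.16  34.32 -17.95] twist x -0.0
```

move_arm(
  series=[
    {"dp": [0.5,5.2,-2.7],"twist": [0,0,0],"jaw": -1},
    {"dp": [1.1,10.4,-5.4],"twist": [0,0,0],"jaw": -1},
    {"dp": [1.7,15.6,-8.1],"twist": [0,0,0],"jaw": -1},
    {"dp": [2.3,20.8,-10.8],"twist": [0,0,0],"jaw": -1},
    {"dp": [2.9,26,-13.5],"twist": [0,0,0],"jaw": -1},
    {"dp": [3.5,31.2,-16.2],"twist": [0,0,0],"jaw": -1},
    {"dp": [3.8,34.2,-17.8],"twist": [0,0,0],"jaw": -1},
    {"dp": [3.8,34.2,-17.8],"twist": [0,0,0],"jaw": -1},
  ],
)

```text
clock: 6.8
ee_pos: [391.3, 287.5, 117.9]
tcp_rot: [[-0.003, -0.262, 0.965], [-0.001, 0.965, 0.262], [-1.0, -0.0, -0.003]]
contact_force: [0.1, -0.7, -0.3]
opening: 1.001
```

```bash
python3 go.py 394.8 287 20 105;  python3 -c "
from h import *
a=env.snapshot('top');b=env.snapshot('side')
cv2.imwrite('pics/g3.png',np.hstack([cv2.resize(a[100:240,230:410],(400,311)),cv2.resize(b[130:270,270:450],(400,311))]))
cv2.imwrite('pics/top3.png',a)
cv2.imwrite('pics/side3.png',b)
c,t=cream_local(a,312,172,26);print(circ_at('top',c,30))"; python3 go.py 394.8 287 20 105
```

```text
t 6.8 tcp [391.3 287.5 117.9] yaw 105.17 tilt [-0.16 -0.05] F [ 0.1 -0.7 -0.3] open 1.001
dp cm [ 9.79 -0.14  0.32] twist x 0.2
(array([654.9,   2.6]), np.float64(54.1), np.float64(0.23))
t 6.9 tcp [394.  286.3 118.6] yaw 105.02 tilt [-0.03 -0.04] F [0.4 0.2 0. ] open 0.998
dp cm [9.86 0.04 0.09] twist x 0.0
```

View pics/g3.png

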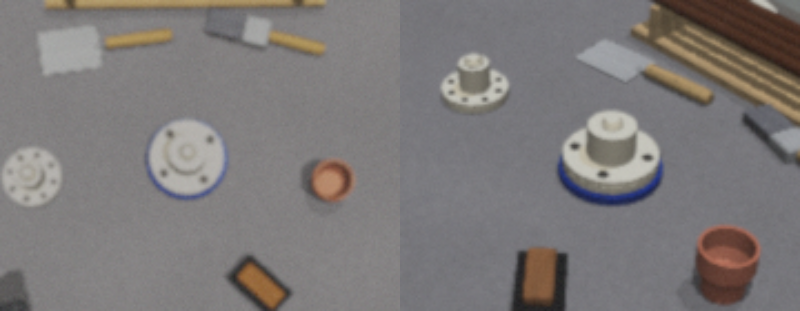

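move_arm(
  series=[
    {"dp": [4,0.1,0],"twist": [0,0,0],"jaw": -1},
    {"dp": [8,0.1,0],"twist": [0,0,0],"jaw": -1},
    {"dp": [9.9,0.1,0],"twist": [0,0,0],"jaw": -1},
    {"dp": [9.9,0.1,0],"twist": [0,0,0],"jaw": -1},
    {"dp": [9.9,0.1,0],"twist": [0,0,0],"jaw": -1},
  ],
)

```text
clock: 7.52
ee_pos: [395.1, 287.2, 20.7]
tcp_rot: [[0.001, -0.257, 0.966], [0.0, 0.966, 0.257], [-1.0, 0.0, 0.001]]
contact_force: [0.0, 0.2, 0.2]
opening: 0.997
```

```bash
python3 go.py 394.8 287 20 105;  python3 -c "
from h import *
b=env.snapshot('side')
cv2.imwrite('pics/g4.png',cv2.resize(b[110:250,130:310],(720,560)))"
```

```text
t 7.53 tcp [395.1 287.2  20.7] yaw 104.88 tilt [0.06 0.02] F [0.  0.2 0.2] open 0.997
dp cm [ 0.07 -0.01 -0.04] twist x -0.1
```

View pics/g4.png

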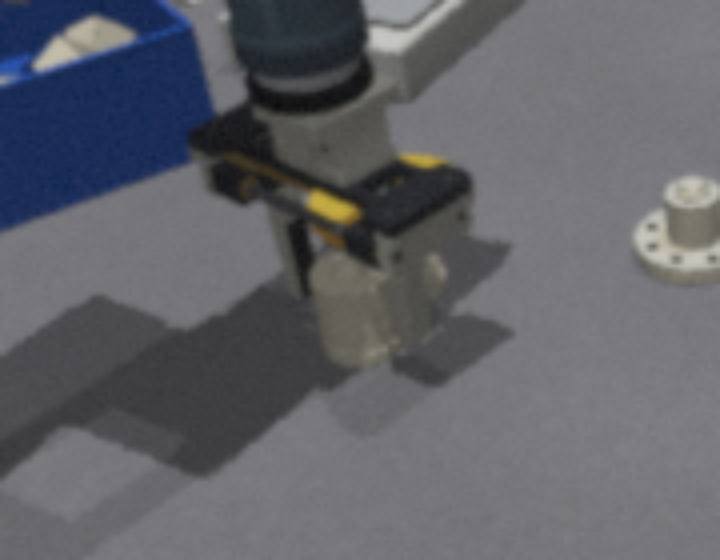

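move_arm(
  series=[
    {"dp": [0,0,0],"twist": [0,0,0],"jaw": 1},
    {"dp": [0,0,0],"twist": [0,0,0],"jaw": 1},
    {"dp": [0,0,0],"twist": [0,0,0],"jaw": 1},
    {"dp": [0,0,0],"twist": [0,0,0],"jaw": 1},
    {"dp": [0,0,0],"twist": [0,0,0],"jaw": 1},
    {"dp": [0,0,0],"twist": [0,0,0],"jaw": 1},
  ],
  newtons=25,
)

```text
clock: 8.32
ee_pos: [393.7, 287.6, 20.2]
tcp_rot: [[-0.0, -0.258, 0.966], [-0.0, 0.966, 0.258], [-1.0, -0.0, -0.0]]
contact_force: [-0.5, -1.1, 2.4]
opening: 0.578
```

```bash
python3 go.py 654.6 2.7 125 105
```

```text
t 8.32 tcp [393.7 287.6  20.2] yaw 104.96 tilt [-0. -0.] F [-0.5 -1.1  2.4] open 0.578
dp cm [-10.48 -34.26  17.85] twist x -0.0
```

move_arm(
  series=[
    {"dp": [-4,0,0],"twist": [0,0,0],"jaw": 1},
    {"dp": [-8,-2,1],"twist": [0,0,0],"jaw": 1},
    {"dp": [-10.5,-7,3.6],"twist": [0,0,0],"jaw": 1},
    {"dp": [-10.5,-12.4,6.4],"twist": [0,0,0],"jaw": 1},
    {"dp": [-10.5,-17.8,9.2],"twist": [0,0,0],"jaw": 1},
    {"dp": [-10.5,-23.2,12],"twist": [0,0,0],"jaw": 1},
    {"dp": [-10.5,-28.4,14.8],"twist": [0,0,0],"jaw": 1},
    {"dp": [-10.5,-32,16.6],"twist": [0,0,0],"jaw": 1},
  ],
)

```text
clock: 9.32
ee_pos: [638.1, 18.9, 124.4]
tcp_rot: [[-0.0, -0.257, 0.967], [-0.0, 0.967, 0.257], [-1.0, 0.0, -0.0]]
contact_force: [-0.5, -0.7, -0.7]
opening: 0.573
```

move_arm(
  series=[
    {"dp": [0,-2.3,1.2],"twist": [0,0,0],"jaw": 1},
    {"dp": [0,-2.3,1.2],"twist": [0,0,0],"jaw": 1},
    {"dp": [0,-2.3,1.2],"twist": [0,0,0],"jaw": 1},
  ],
)

```text
clock: 9.7
ee_pos: [653.3, 2.9, 124.5]
tcp_rot: [[-0.002, -0.258, 0.966], [0.001, 0.966, 0.258], [-1.0, 0.001, -0.002]]
contact_force: [0.4, 0.2, -1.1]
opening: 0.577
```

```bash
python3 go.py 654.6 2.7 88.2 105;  python3 -c "
from h import *
b=env.snapshot('side')
cv2.imwrite('pics/g5.png',cv2.resize(b[110:250,270:450],(720,560)))";python3 go.py 654.6 2.7 88.2 105
```

```text
t 9.7 tcp [653.3   2.9 124.5] yaw 104.97 tilt [-0.1   0.04] F [ 0.4  0.2 -1.1] open 0.577
dp cm [ 3.63 -0.06  0.12] twist x -0.0
t 9.75 tcp [653.2   3.2 124.7] yaw 105.0 tilt [-0.08  0.04] F [-0.3  1.4 -2.1] open 0.574
dp cm [ 3.65 -0.09  0.12] twist x 0.0
```

View pics/g5.png

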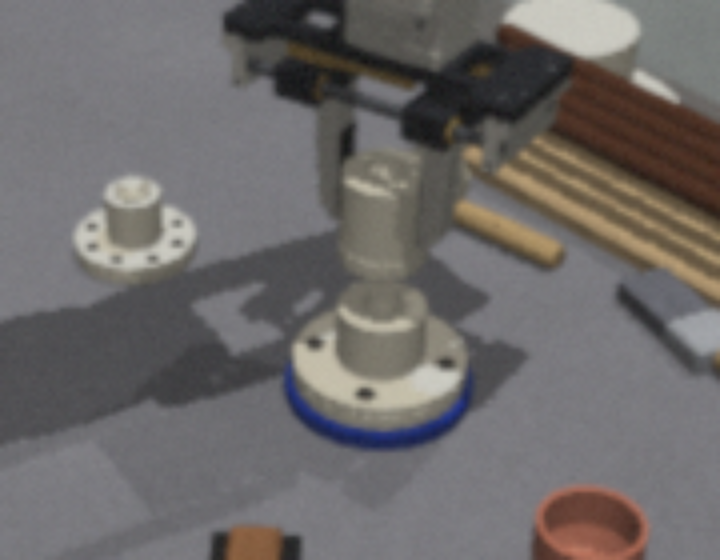

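Barrel held upright over the foot hub. Descend.

move_arm(
  series=[
    {"dp": [1.5,-0.1,0.1],"twist": [0,0,0],"jaw": 1},
    {"dp": [2.5,-0.1,0.1],"twist": [0,0,0],"jaw": 1},
    {"dp": [3.2,-0.1,0.1],"twist": [0,0,0],"jaw": 1},
    {"dp": [3.5,-0.1,0.1],"twist": [0,0,0],"jaw": 1},
    {"dp": [3.65,-0.1,0.1],"twist": [0,0,0],"jaw": 1},
    {"dp": [3.7,-0.1,0.1],"twist": [0,0,0],"jaw": 1},
    {"dp": [3.7,-0.1,0.1],"twist": [0,0,0],"jaw": 1},
  ],
)

```text
clock: 10.62
ee_pos: [655.7, 1.4, 88.5]
tcp_rot: [[0.001, -0.258, 0.966], [-0.0, 0.966, 0.258], [-1.0, -0.0, 0.001]]
contact_force: [0.3, -0.2, -1.6]
opening: 0.578
```

```bash
python3 go.py 654.6 2.7 88.2 105
```

```text
t 10.62 tcp [655.7   1.4  88.5] yaw 104.95 tilt [ 0.03 -0.  ] F [ 0.3 -0.2 -1.6] open 0.578
dp cm [ 0.03  0.16 -0.07] twist x -0.0
```

move_arm(
  series=[
    {"dp": [0.05,0.1,0],"twist": [0,0,0],"jaw": 1},
    {"dp": [0.1,0.1,0],"twist": [0,0,0],"jaw": 1},
    {"dp": [0.1,0.1,0],"twist": [0,0,0],"jaw": 1},
  ],
)

```text
clock: 11.0
ee_pos: [655.7, 2.1, 88.3]
tcp_rot: [[0.002, -0.258, 0.966], [-0.001, 0.966, 0.258], [-1.0, -0.001, 0.001]]
contact_force: [-1.7, -2.4, 5.3]
opening: 0.574
```

```bash
python3 go.py 654.6 2.7 88.2 105
```

```text
t 11.0 tcp [655.7   2.1  88.3] yaw 104.96 tilt [ 0.09 -0.04] F [-1.7 -2.4  5.3] open 0.574
dp cm [ 0.01  0.09 -0.09] twist x -0.0
```

Contact at the expected height. Release and rise.

move_arm(
  series=[
    {"dp": [0,0,0],"twist": [0,0,0],"jaw": -1},
    {"dp": [0,0,0],"twist": [0,0,0],"jaw": -1},
    {"dp": [0,0,0],"twist": [0,0,0],"jaw": -1},
    {"dp": [-3,0,0],"twist": [0,0,0],"jaw": -1},
    {"dp": [-7,0,0],"twist": [0,0,0],"jaw": -1},
    {"dp": [-7,0,0],"twist": [0,0,0],"jaw": -1},
    {"dp": [-7,0,0],"twist": [0,0,0],"jaw": -1},
  ],
)

```text
clock: 11.88
ee_pos: [654.8, 2.5, 156.5]
tcp_rot: [[-0.001, -0.258, 0.966], [0.0, 0.966, 0.258], [-1.0, 0.0, -0.001]]
contact_force: [0.2, 0.4, -0.4]
opening: 1.005
```

```bash
python3 go.py 631.2 231.7 120 105
```

```text
t 11.88 tcp [654.8   2.5 156.5] yaw 104.96 tilt [-0.05  0.01] F [ 0.2  0.4 -0.4] open 1.005
dp cm [ 3.65 22.75  3.64] twist x -0.0
```

move_arm(
  series=[
    {"dp": [0,5,0.8],"twist": [0,0,0],"jaw": -1},
    {"dp": [0,10,1.6],"twist": [0,0,0],"jaw": -1},
    {"dp": [1,15,2.4],"twist": [0,0,0],"jaw": -1},
    {"dp": [2.5,20,3.2],"twist": [0,0,0],"jaw": -1},
    {"dp": [3.7,22.7,3.6],"twist": [0,0,0],"jaw": -1},
    {"dp": [3.7,22.7,3.6],"twist": [0,0,0],"jaw": -1},
    {"dp": [3.7,22.7,3.6],"twist": [0,0,0],"jaw": -1},
  ],
)

```text
clock: 12.75
ee_pos: [631.1, 230.3, 119.2]
tcp_rot: [[-0.002, -0.258, 0.966], [-0.001, 0.966, 0.258], [-1.0, -0.0, -0.002]]
contact_force: [-0.1, -0.4, 0.3]
opening: 0.998
```

```bash
python3 go.py 631.2 231.7 21 105;  python3 -c "
from h import *
a=env.snapshot('top');b=env.snapshot('side')
cv2.imwrite('pics/g6.png',np.hstack([cv2.resize(a[100:240,230:410],(400,311)),cv2.resize(b[130:270,270:450],(400,311))]))
c,t=cream_local(a,312,170,26)
for th in (t,175,185,195): print(th,[ (circ_at('top',c,128),circ_at('top',c,30)) for c in [cream_local(a,312,170,26,th)[0]]])"; python3 go.py 631.2 231.7 21 105
```

```text
t 12.75 tcp [631.1 230.3 119.2] yaw 104.96 tilt [-0.09 -0.05] F [-0.1 -0.4  0.3] open 0.998
dp cm [9.82 0.14 0.05] twist x -0.0
149.0 [((array([638.6,   4.3]), np.float64(50.1), np.float64(0.35)), (array([654.8,   2.5]), np.float64(54.2), np.float64(0.38)))]
175 [((array([653.2,  -7.7]), np.float64(32.5), np.float64(7.25)), (array([670.5, -10.4]), np.float64(35.2), np.float64(7.83)))]
t 12.85 tcp [631.8 229.7 120.2] yaw 104.88 tilt [ 0.   -0.02] F [-0.1 -0.3 -0.4] open 1.003
dp cm [ 9.92  0.21 -0.01] twist x -0.1Traceback (most recent call last):
  File "<string>", line 6, in <module>
    for th in (t,175,185,195): print(th,[ (circ_at('top',c,128),circ_at('top',c,30)) for c in [cream_local(a,312,170,26,th)[0]]])
                                                                                               ~~~~~~~~~~~^^^^^^^^^^^^^^^^^
  File "h.py", line 30, in cream_local
    c=max(cs,key=cv2.contourArea).reshape(-1,2).astype(np.float32)
      ~~~^^^^^^^^^^^^^^^^^^^^^^^^
ValueError: max() iterable argument is empty
```

View pics/g6.png

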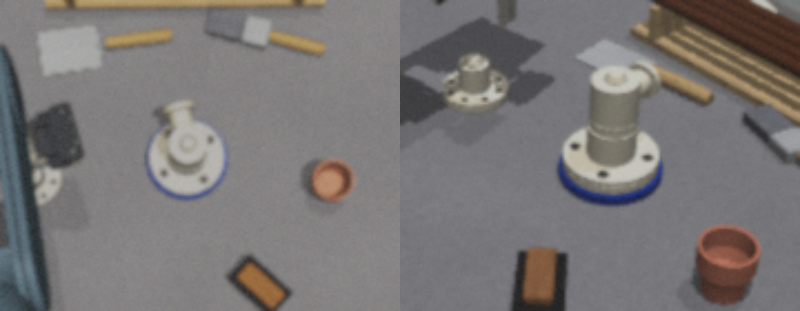

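```bash
cat >> h.py <<'E'
def tri(a,b):
    o1,d1=ray("top",a);o2,d2=ray("side",b);A=np.c_[d1,-d2];s=np.linalg.lstsq(A,o2-o1,rcond=None)[0]
    p,q=o1+d1*s[0],o2+d2*s[1];return ((p+q)/2).round(1),np.linalg.norm(p-q).round(1)
E
python3 - <<'E'
from h import *
a=env.snapshot('top');b=env.snapshot('side')
print("expect",proj("top",(654.8,2.5,136)),proj("side",(654.8,2.5,136)))
cv2.imwrite("pics/z6.png",np.hstack([cv2.resize(a[145:190,292:337],(400,400),interpolation=cv2.INTER_CUBIC),cv2.resize(b[152:212,340:400],(400,400),interpolation=cv2.INTER_CUBIC)]))
cv2.imwrite("pics/top6.png",a);cv2.imwrite("pics/side6.png",b)
E
```

```text
expect [314.28321936 164.17116049] [366.1659851  162.83435848]
```

View pics/z6.png

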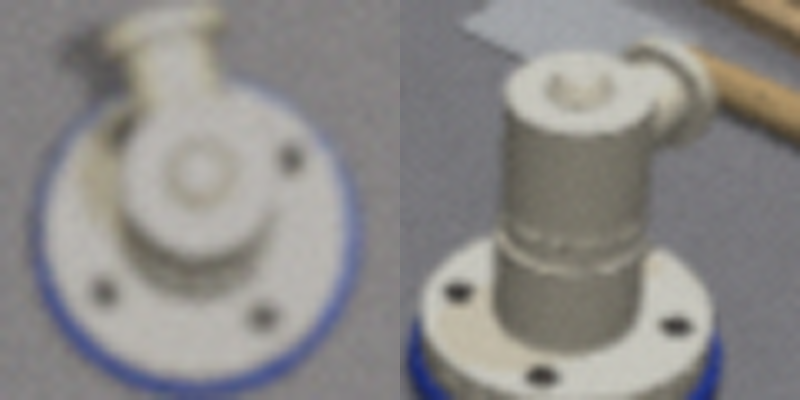

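move_arm(
  series=[
    {"dp": [4,0.2,0],"twist": [0,0,0],"jaw": -1},
    {"dp": [8,0.2,0],"twist": [0,0,0],"jaw": -1},
    {"dp": [9.7,0.2,0],"twist": [0,0,0],"jaw": -1},
    {"dp": [9.7,0.2,0],"twist": [0,0,0],"jaw": -1},
    {"dp": [9.7,0.2,0],"twist": [0,0,0],"jaw": -1},
  ],
)

```text
clock: 13.58
ee_pos: [632.3, 233.0, 24.9]
tcp_rot: [[0.003, -0.258, 0.966], [0.001, 0.966, 0.258], [-1.0, -0.0, 0.003]]
contact_force: [0.4, 0.0, 0.8]
opening: 1.0
```

```bash
python3 go.py 631.2 231.7 22 105;  python3 -c "
from h import *
b=env.snapshot('side')
cv2.imwrite('pics/g7.png',cv2.resize(b[90:230,220:400],(720,560)))"; python3 go.py 631.2 231.7 22 105
```

```text
t 13.57 tcp [632.3 233.   24.9] yaw 104.94 tilt [0.17 0.03] F [0.4 0.  0.8] open 1.0
dp cm [ 0.29 -0.09 -0.14] twist x -0.1
t 13.62 tcp [632.4 233.1  25.2] yaw 104.95 tilt [0.19 0.04] F [ 0.1  0.4 -0.1] open 1.001
dp cm [ 0.32 -0.1  -0.15] twist x -0.1
```

View pics/g7.png

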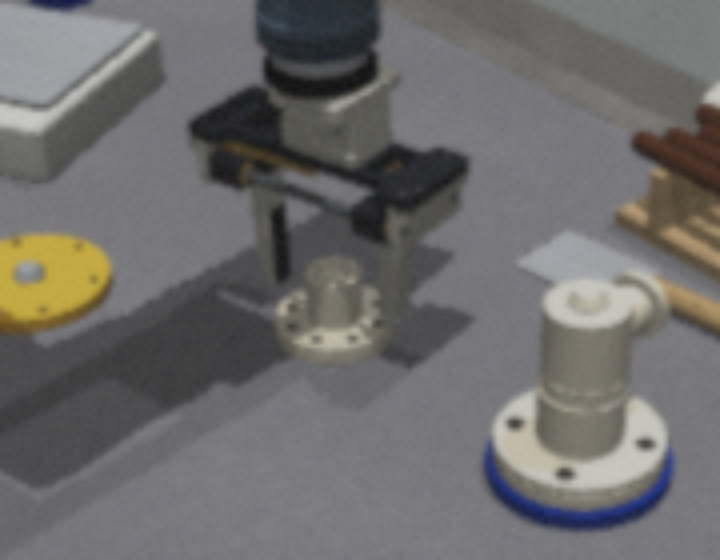

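move_arm(
  series=[
    {"dp": [0.1,-0.1,-0.1],"twist": [0,0,0],"jaw": -1},
    {"dp": [0.1,-0.1,-0.1],"twist": [0,0,0],"jaw": 1},
    {"dp": [0.1,-0.1,-0.1],"twist": [0,0,0],"jaw": 1},
    {"dp": [0.1,-0.1,-0.1],"twist": [0,0,0],"jaw": 1},
    {"dp": [0.1,-0.1,-0.1],"twist": [0,0,0],"jaw": 1},
    {"dp": [0.1,-0.1,-0.1],"twist": [0,0,0],"jaw": 1},
    {"dp": [0.1,-0.1,-0.1],"twist": [0,0,0],"jaw": 1},
  ],
  newtons=20,
)

```text
clock: 14.5
ee_pos: [630.2, 231.7, 22.1]
tcp_rot: [[-0.0, -0.258, 0.966], [-0.0, 0.966, 0.258], [-1.0, -0.0, -0.0]]
contact_force: [-0.0, -0.5, 0.6]
opening: 0.423
```

```bash
python3 go.py 654.5 2.5 185 105
```

```text
t 14.5 tcp [630.2 231.7  22.1] yaw 104.96 tilt [-0.01 -0.01] F [-0.  -0.5  0.6] open 0.423
dp cm [-16.29 -22.77  -3.57] twist x -0.0
```

move_arm(
  series=[
    {"dp": [-5,0,0],"twist": [0,0,0],"jaw": 1},
    {"dp": [-10,0,0],"twist": [0,0,0],"jaw": 1},
    {"dp": [-15,-2,-0.3],"twist": [0,0,0],"jaw": 1},
    {"dp": [-16.3,-7,-1.1],"twist": [0,0,0],"jaw": 1},
    {"dp": [-16.3,-12,-1.9],"twist": [0,0,0],"jaw": 1},
    {"dp": [-16.3,-17,-2.7],"twist": [0,0,0],"jaw": 1},
    {"dp": [-16.3,-21,-3.3],"twist": [0,0,0],"jaw": 1},
    {"dp": [-16.3,-22.8,-3.6],"twist": [0,0,0],"jaw": 1},
  ],
)

```text
clock: 15.5
ee_pos: [654.3, -0.1, 185.0]
tcp_rot: [[-0.0, -0.256, 0.967], [-0.0, 0.967, 0.256], [-1.0, -0.0, -0.0]]
contact_force: [-0.1, -0.1, -0.6]
opening: 0.431
```

move_arm(
  series=[
    {"dp": [0,0,0],"twist": [0,0,0],"jaw": 1},
    {"dp": [0,0,0],"twist": [0,0,0],"jaw": 1},
  ],
)

```text
clock: 15.75
ee_pos: [654.1, 3.7, 185.1]
tcp_rot: [[-0.0, -0.259, 0.966], [0.001, 0.966, 0.259], [-1.0, 0.001, -0.0]]
contact_force: [0.1, 0.5, -0.8]
opening: 0.425
```

```bash
python3 go.py 654.3 2.5 150.1 105;  python3 -c "
from h import *
b=env.snapshot('side')
cv2.imwrite('pics/g8.png',cv2.resize(b[90:230,270:450],(720,560)))";python3 go.py 654.3 2.5 150.1 105
```

```text
t 15.75 tcp [654.1   3.7 185.1] yaw 105.02 tilt [-0.02  0.05] F [ 0.1  0.5 -0.8] open 0.425
dp cm [ 3.5  -0.13 -0.01] twist x 0.0
t 15.8 tcp [654.1   3.9 185.1] yaw 105.05 tilt [-0.02  0.04] F [ 0.5  0.2 -0.6] open 0.428
dp cm [ 3.5  -0.15 -0.02] twist x 0.1
```

View pics/g8.png

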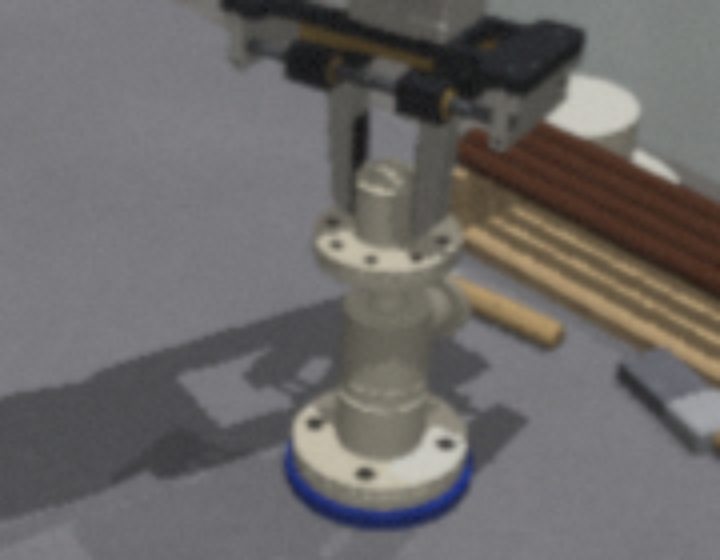

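move_arm(
  series=[
    {"dp": [1.2,-0.1,0],"twist": [0,0,0],"jaw": 1},
    {"dp": [2.2,-0.1,0],"twist": [0,0,0],"jaw": 1},
    {"dp": [3.0,-0.1,0],"twist": [0,0,0],"jaw": 1},
    {"dp": [3.35,-0.1,0],"twist": [0,0,0],"jaw": 1},
    {"dp": [3.5,-0.1,0],"twist": [0,0,0],"jaw": 1},
    {"dp": [3.55,-0.1,0],"twist": [0,0,0],"jaw": 1},
    {"dp": [3.55,-0.1,0],"twist": [0,0,0],"jaw": 1},
  ],
)

```text
clock: 16.68
ee_pos: [654.8, 1.1, 150.1]
tcp_rot: [[0.001, -0.258, 0.966], [-0.0, 0.966, 0.258], [-1.0, -0.0, 0.001]]
contact_force: [-0.2, 0.5, 1.9]
opening: 0.428
```

```bash
python3 go.py 654.3 2.5 150.1 105
```

```text
t 16.68 tcp [654.8   1.1 150.1] yaw 104.96 tilt [ 0.04 -0.01] F [-0.2  0.5  1.9] open 0.428
dp cm [-0.    0.15 -0.01] twist x -0.0
```

move_arm(
  series=[
    {"dp": [0.05,0.1,0],"twist": [0,0,0],"jaw": 1},
    {"dp": [0.05,0.1,0],"twist": [0,0,0],"jaw": 1},
  ],
)

```text
clock: 16.92
ee_pos: [654.9, 1.5, 150.1]
tcp_rot: [[0.002, -0.258, 0.966], [-0.001, 0.966, 0.258], [-1.0, -0.002, 0.002]]
contact_force: [-0.5, -2.0, 5.0]
opening: 0.422
```

move_arm(
  series=[
    {"dp": [0,0,0],"twist": [0,0,0],"jaw": -1},
    {"dp": [0,0,0],"twist": [0,0,0],"jaw": -1},
    {"dp": [0,0,0],"twist": [0,0,0],"jaw": -1},
    {"dp": [0,0,0],"twist": [0,0,0],"jaw": -1},
    {"dp": [-3,0,0],"twist": [0,0,0],"jaw": -1},
    {"dp": [-6,0,0],"twist": [0,0,0],"jaw": -1},
    {"dp": [-6,0,0],"twist": [0,0,0],"jaw": -1},
    {"dp": [-6,0,0],"twist": [0,0,0],"jaw": -1},
  ],
)

```text
clock: 17.92
ee_pos: [653.8, 2.3, 208.1]
tcp_rot: [[-0.001, -0.258, 0.966], [0.0, 0.966, 0.258], [-1.0, 0.001, -0.001]]
contact_force: [-1.6, -1.0, 0.2]
opening: 1.0
```

```bash
python3 go.py 612.1 -203.9 120 105
```

```text
t 17.93 tcp [653.8   2.3 208.1] yaw 104.96 tilt [-0.07  0.01] F [-1.6 -1.   0.2] open 1.0
dp cm [  8.81 -18.84  -9.35] twist x -0.0
```

move_arm(
  series=[
    {"dp": [0,-4.5,-2.2],"twist": [0,0,0],"jaw": -1},
    {"dp": [0,-9,-4.5],"twist": [0,0,0],"jaw": -1},
    {"dp": [2,-13.5,-6.7],"twist": [0,0,0],"jaw": -1},
    {"dp": [6,-17.5,-8.7],"twist": [0,0,0],"jaw": -1},
    {"dp": [8.8,-18.8,-9.3],"twist": [0,0,0],"jaw": -1},
    {"dp": [8.8,-18.8,-9.3],"twist": [0,0,0],"jaw": -1},
    {"dp": [8.8,-18.8,-9.3],"twist": [0,0,0],"jaw": -1},
  ],
)

```text
clock: 18.8
ee_pos: [613.2, -202.8, 121.4]
tcp_rot: [[-0.0, -0.258, 0.966], [0.0, 0.966, 0.258], [-1.0, 0.0, 0.0]]
contact_force: [-0.4, 0.6, -0.1]
opening: 0.999
```

```bash
python3 -c "
from h import *
a=env.snapshot('top');b=env.snapshot('side')
print('expect',proj('top',(654.8,2.5,186)),proj('side',(654.8,2.5,186)))
cv2.imwrite('pics/z8.png',np.hstack([cv2.resize(a[145:190,292:337],(400,400),interpolation=cv2.INTER_CUBIC),cv2.resize(b[132:212,330:410],(400,400),interpolation=cv2.INTER_CUBIC)]))
cv2.imwrite('pics/g9.png',np.hstack([cv2.resize(a[100:240,260:440],(400,311)),cv2.resize(b[150:290,330:510],(400,311))]))
"; python3 go.py 612.1 -203.9 28 105
```

```text
expect [314.56779387 161.05350087] [367.07117537 144.52810051]
t 18.9 tcp [ 614.  -202.7  122.5] yaw 105.04 tilt [ 0.12 -0.05] F [-0.2 -0.1  0. ] open 1.0
dp cm [ 9.45 -0.07 -0.22] twist x 0.0
```

View pics/z8.png

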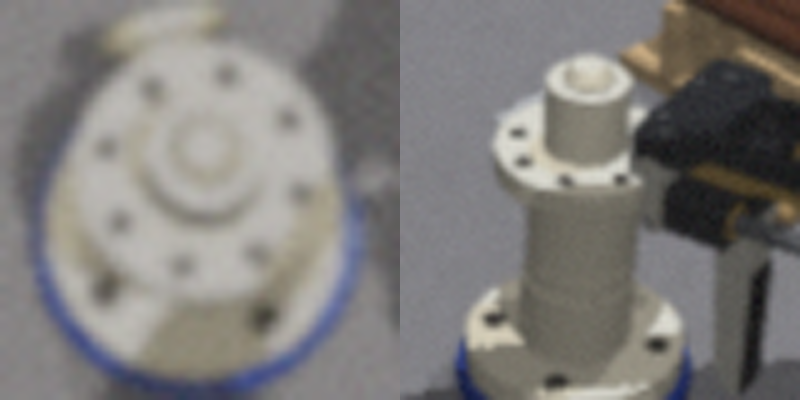

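View pics/g9.png

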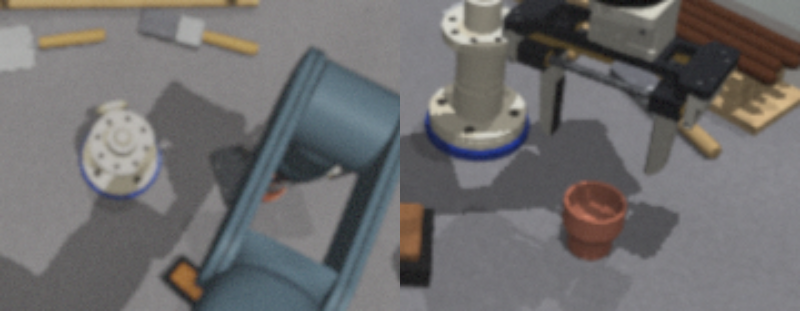

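move_arm(
  series=[
    {"dp": [3,-0.1,-0.15],"twist": [0,0,0],"jaw": -1},
    {"dp": [6,-0.1,-0.15],"twist": [0,0,0],"jaw": -1},
    {"dp": [8.5,-0.1,-0.15],"twist": [0,0,0],"jaw": -1},
    {"dp": [9.3,-0.1,-0.15],"twist": [0,0,0],"jaw": -1},
    {"dp": [9.3,-0.1,-0.15],"twist": [0,0,0],"jaw": -1},
    {"dp": [9.3,-0.1,-0.15],"twist": [0,0,0],"jaw": -1},
    {"dp": [9.3,-0.1,-0.15],"twist": [0,0,0],"jaw": -1},
  ],
)

```text
clock: 19.77
ee_pos: [612.5, -205.2, 29.5]
tcp_rot: [[0.002, -0.258, 0.966], [-0.001, 0.966, 0.258], [-1.0, -0.001, 0.002]]
contact_force: [-0.3, 0.3, 0.3]
opening: 0.999
```

```bash
python3 -c "
from h import *
b=env.snapshot('side')
cv2.imwrite('pics/g10.png',cv2.resize(b[150:290,330:510],(720,560)))
"; python3 go.py 612.1 -203.9 28 105
```

```text
t 19.82 tcp [ 612.4 -205.1   29.2] yaw 104.96 tilt [ 0.09 -0.05] F [ 0.5 -0.6 -0.8] open 1.0
dp cm [0.12 0.13 0.01] twist x -0.0
```

View pics/g10.png

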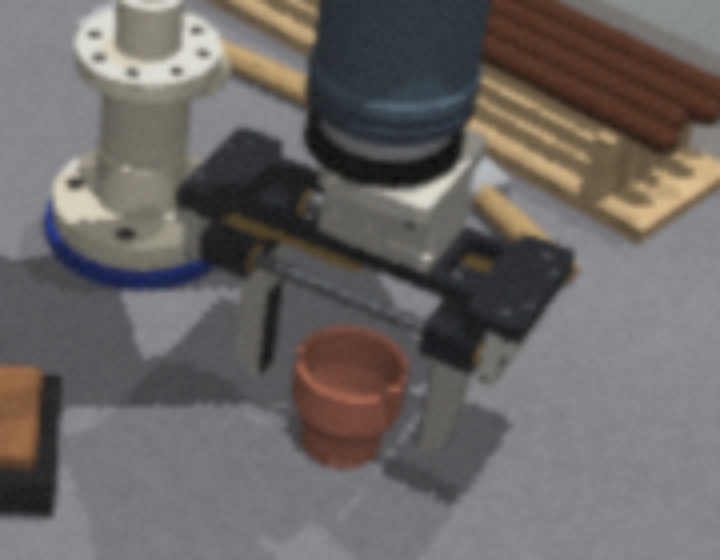

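Cup centred between the fingers. Close gently.

move_arm(
  series=[
    {"dp": [0.05,0.1,0],"twist": [0,0,0],"jaw": -1},
    {"dp": [0.05,0.1,0],"twist": [0,0,0],"jaw": 1},
    {"dp": [0.05,0.1,0],"twist": [0,0,0],"jaw": 1},
    {"dp": [0.05,0.1,0],"twist": [0,0,0],"jaw": 1},
    {"dp": [0.05,0.1,0],"twist": [0,0,0],"jaw": 1},
    {"dp": [0.05,0.1,0],"twist": [0,0,0],"jaw": 1},
    {"dp": [0.05,0.1,0],"twist": [0,0,0],"jaw": 1},
  ],
  newtons=15,
)

```text
clock: 20.7
ee_pos: [611.6, -203.9, 27.7]
tcp_rot: [[0.0, -0.258, 0.966], [-0.0, 0.966, 0.258], [-1.0, -0.0, 0.0]]
contact_force: [0.5, -0.2, -0.3]
opening: 0.639
```

```bash
 python3 go.py 654.8 2.5 240 105
```

```text
t 20.7 tcp [ 611.6 -203.9   27.7] yaw 104.96 tilt [ 0.   -0.01] F [ 0.5 -0.2 -0.3] open 0.639
dp cm [-21.23  18.83   9.51] twist x -0.0
```

move_arm(
  series=[
    {"dp": [-4,0,0],"twist": [0,0,0],"jaw": 1},
    {"dp": [-9,0,0],"twist": [0,0,0],"jaw": 1},
    {"dp": [-14,0,0],"twist": [0,0,0],"jaw": 1},
    {"dp": [-19,0,0],"twist": [0,0,0],"jaw": 1},
    {"dp": [-21.2,2.5,1.3],"twist": [0,0,0],"jaw": 1},
    {"dp": [-21.2,6.5,3.3],"twist": [0,0,0],"jaw": 1},
    {"dp": [-21.2,10.5,5.3],"twist": [0,0,0],"jaw": 1},
    {"dp": [-21.2,14.5,7.3],"twist": [0,0,0],"jaw": 1},
  ],
)

```text
clock: 21.7
ee_pos: [644.5, -43.6, 239.5]
tcp_rot: [[-0.0, -0.258, 0.966], [0.0, 0.966, 0.258], [-1.0, 0.0, -0.0]]
contact_force: [-0.5, -0.6, -1.4]
opening: 0.638
```

move_arm(
  series=[
    {"dp": [0,3,1.5],"twist": [0,0,0],"jaw": 1},
    {"dp": [0,4.3,2.2],"twist": [0,0,0],"jaw": 1},
    {"dp": [0,4.3,2.2],"twist": [0,0,0],"jaw": 1},
    {"dp": [0,4.3,2.2],"twist": [0,0,0],"jaw": 1},
    {"dp": [0,4.3,2.2],"twist": [0,0,0],"jaw": 1},
  ],
)

```text
clock: 22.32
ee_pos: [654.6, 0.8, 239.6]
tcp_rot: [[-0.0, -0.256, 0.967], [-0.0, 0.967, 0.256], [-1.0, -0.0, -0.0]]
contact_force: [0.4, 0.3, -0.3]
opening: 0.643
```

```bash
python3 -c "
from h import *
b=env.snapshot('side')
cv2.imwrite('pics/g11.png',cv2.resize(b[70:210,280:460],(720,560)))
"; python3 go.py 654.6 2.5 205.7 105
```

```text
t 22.38 tcp [654.7   0.9 239.7] yaw 104.86 tilt [-0.   -0.01] F [-0.  -0.4 -1.1] open 0.638
dp cm [3.4  0.15 0.03] twist x -0.1
```

View pics/g11.png

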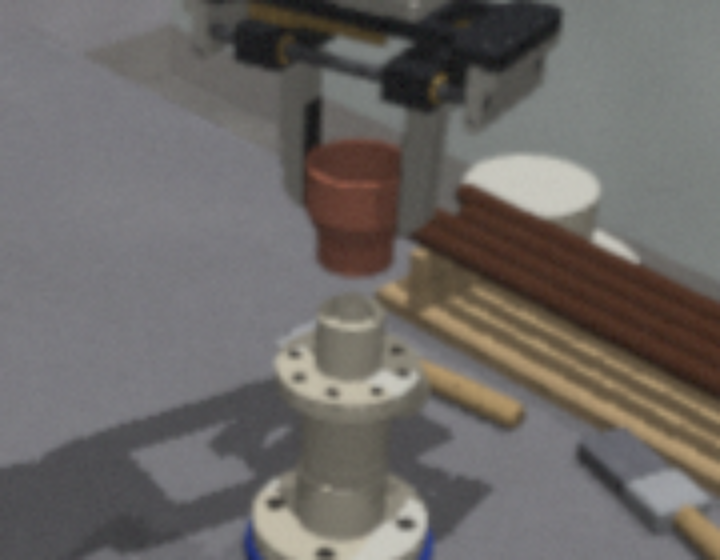

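Cup upright over the collar. Descend.

move_arm(
  series=[
    {"dp": [1.2,0.1,0],"twist": [0,0,0],"jaw": 1},
    {"dp": [2.1,0.1,0],"twist": [0,0,0],"jaw": 1},
    {"dp": [2.9,0.1,0],"twist": [0,0,0],"jaw": 1},
    {"dp": [3.25,0.1,0],"twist": [0,0,0],"jaw": 1},
    {"dp": [3.4,0.1,0],"twist": [0,0,0],"jaw": 1},
    {"dp": [3.45,0.1,0],"twist": [0,0,0],"jaw": 1},
    {"dp": [3.45,0.1,0],"twist": [0,0,0],"jaw": 1},
  ],
)

```text
clock: 23.25
ee_pos: [654.7, 3.3, 205.6]
tcp_rot: [[0.001, -0.258, 0.966], [-0.0, 0.966, 0.258], [-1.0, -0.0, 0.001]]
contact_force: [-0.5, 0.9, 0.2]
opening: 0.639
```

```bash
 python3 go.py 654.6 2.5 205.7 105
```

```text
t 23.25 tcp [654.7   3.3 205.6] yaw 104.96 tilt [ 0.05 -0.01] F [-0.5  0.9  0.2] open 0.639
dp cm [-0.01 -0.07 -0.03] twist x -0.0
```

move_arm(
  series=[
    {"dp": [0.05,-0.05,0],"twist": [0,0,0],"jaw": 1},
    {"dp": [0.1,-0.05,0],"twist": [0,0,0],"jaw": 1},
    {"dp": [0.1,-0.05,0],"twist": [0,0,0],"jaw": 1},
  ],
)

```text
clock: 23.62
ee_pos: [655.0, 3.2, 205.6]
tcp_rot: [[0.002, -0.258, 0.966], [0.0, 0.966, 0.258], [-1.0, -0.0, 0.002]]
contact_force: [-0.9, 1.7, 5.9]
opening: 0.638
```

Seated contact (5.9 N, height 205.6 vs 205.7 expected). Release, rise straight, then away.

move_arm(
  series=[
    {"dp": [0,0,0],"twist": [0,0,0],"jaw": -1},
    {"dp": [0,0,0],"twist": [0,0,0],"jaw": -1},
    {"dp": [0,0,0],"twist": [0,0,0],"jaw": -1},
    {"dp": [0,0,0],"twist": [0,0,0],"jaw": -1},
    {"dp": [-3,0,0],"twist": [0,0,0],"jaw": -1},
    {"dp": [-6.5,0,0],"twist": [0,0,0],"jaw": -1},
    {"dp": [-9,0,0],"twist": [0,0,0],"jaw": -1},
    {"dp": [-9,0,0],"twist": [0,0,0],"jaw": -1},
  ],
)

```text
clock: 24.62
ee_pos: [655.7, 2.6, 296.4]
tcp_rot: [[0.005, -0.258, 0.966], [-0.001, 0.966, 0.258], [-1.0, -0.002, 0.004]]
contact_force: [-0.6, -0.4, -0.5]
opening: 1.001
```

move_arm(
  series=[
    {"dp": [0,5,-3],"twist": [0,0,0],"jaw": -1},
    {"dp": [0,10,-6],"twist": [0,0,0],"jaw": -1},
    {"dp": [0,15,-9],"twist": [0,0,0],"jaw": -1},
    {"dp": [0,20,-12],"twist": [0,0,0],"jaw": -1},
    {"dp": [0,25,-15],"twist": [0,0,0],"jaw": -1},
    {"dp": [0,25,-15],"twist": [0,0,0],"jaw": -1},
    {"dp": [0,25,-15],"twist": [0,0,0],"jaw": -1},
  ],
)

```text
clock: 25.5
ee_pos: [445.1, 205.4, 293.3]
tcp_rot: [[-0.001, -0.259, 0.966], [-0.001, 0.966, 0.259], [-1.0, -0.001, -0.001]]
contact_force: [-0.6, -1.0, -0.5]
opening: 0.996
```

```bash
python3 -c "
from h import *
a=env.snapshot('top');b=env.snapshot('side')
cv2.imwrite('pics/end_t.png',a)
cv2.imwrite('pics/end.png',np.hstack([cv2.resize(a[145:190,292:337],(360,360),interpolation=cv2.INTER_CUBIC),cv2.resize(b[110:230,310:430],(360,360),interpolation=cv2.INTER_CUBIC)]))
print('exp',proj('top',(654.8,2.5,238)),proj('side',(654.8,2.5,238)))
hsv=cv2.cvtColor(a,cv2.COLOR_BGR2HSV);m=cv2.inRange(hsv,(0,70,50),(14,200,255));m[:130]=0;m[200:]=0
c=max(cv2.findContours(m,0,1)[0],key=cv2.contourArea).reshape(-1,2);print('cup',circ_at('top',c,238))
o=cv2.imread('pics/top0.png');d=cv2.absdiff(a,o).max(2)
cv2.imwrite('pics/diff.png',d)
"; python3 go.py 654.6 2.5 205.7 105
```

```text
exp [314.89100722 157.51253283] [368.07455769 124.23604007]
cup (array([654.3,   5.3]), np.float64(28.9), np.float64(0.9))
t 25.6 tcp [445.9 204.7 293.4] yaw 104.89 tilt [-0.05 -0.03] F [0.1 0.3 0.4] open 1.0
dp cm [  8.77 -24.91  14.97] twist x -0.1
```

View pics/end.png

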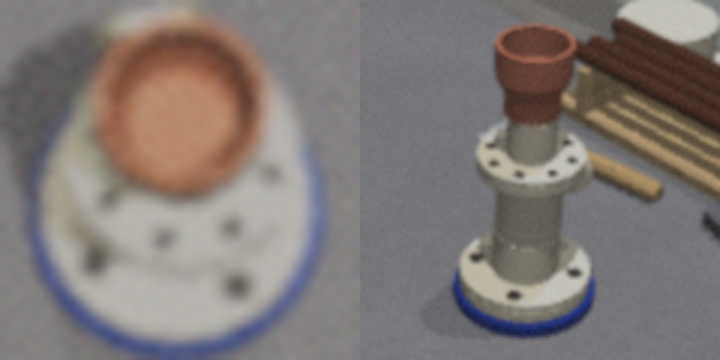

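View pics/end_t.png

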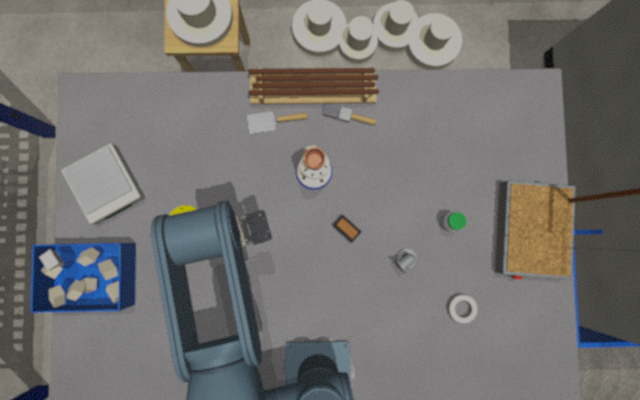

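```bash
python3 -c "
from bench import env
print(env.close_job())"
```

```text
the job is handed in; nothing more can be done
None
```

I built the stack on the blue plate in the order asked: foot flange, barrel, smaller flange, then the cup mouth up. All pieces were released, the arm was moved clear, and I handed the job in at about 25.6 s.

**Seating:** When each piece touched down, the tool height was within about 0.2 mm of the height expected for full seating, with 3 to 6 N of contact force.

**Final pictures:** Both views show the stack upright, with the joints looking closed. The cup rim is within about 1 pixel (roughly 2 mm) of where a fully seated cup should be. The elbow, glue jar and sanding block look unmoved. The yellow plate is mostly hidden behind the arm in the last top view, but it is fixed and I did not touch it.

**Small disagreements:**
- The cup measured about 3 mm off the stack axis in y, which is within the 5 mm play.
- The first side-view fits of the cup and the blue plate were poor. I used the top view for the cup and both views of the plate's boss instead.

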